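# Change crayons at the lithographic stone

## Task

Change crayons at the stone: first take the used crayon off the stone and lay it in the empty place of the crayon rest, down in the notches of both rails, with its nib pointing the same way as the others, and let go of it. Then draw the fresh green-banded crayon out of its stand, lean it to a drawing slant of about 45 degrees, nib down, and finish still holding it there in the gripper with the nib right over the centre of the red mark, about four centimetres above the stone and never touching it. Leave the other crayons, the red scraper and the ink bottle where they are.

Things in the scene. Friction and masses are not known exactly. Their poses are not given: they have to be found in the camera images.
- stone: fixed lithographic stone slab, 260 (x) x 300 (y) x 60 mm high, pale smooth top with a grey drawing near its edges. Origin: centre of its underside, on the table; the top is at z = 60 mm.
- mark: flat red ring with a cross (46 mm across) drawn on the stone's top; it has no thickness to speak of. Origin: its centre, on the stone's top face; z up. The used crayon may lie over it at the start.
- used: the used crayon, loose on top of the stone at any yaw: square tan crayon, 130 mm long, 13 x 13 mm, lying along its x: flat-sided barrel 108 mm, then a black conical nib 22 mm long at +x; blue band at the tail (-x). Origin: middle of the length, centre of the underside; z up. About 20 g.
- used_nib (a point): point of the used crayon's nib, 65 mm from its origin along +x, 6.5 mm above its underside.
- rest: fixed wooden rest. Base 84 (x) x 156 (y) x 5 mm; two rails along y at x = -32, +32 mm, 10 mm thick, 22 mm high, open between (fingers fit). Each has notches 18 mm wide at y = -50, 0, +50 mm, floor 12 mm above the table. Crayons lie along x across both rails, nibs to the rest's +x. Origin: centre of underside, on the table.
- felt: flat green felt strip (50 x 14 mm) on the rest's base under the empty pair of notches; its origin is at table height under the middle of that place, its x along the rest's x.
- resting_a: bystander lying in the rest: square tan crayon, 130 mm long, 13 x 13 mm, lying along its x: flat-sided barrel 108 mm, then a black conical nib 22 mm long at +x; blue band at the tail (-x). Origin: middle of the length, centre of the underside; z up. 
- resting_b: bystander lying in the rest: square tan crayon, 130 mm long, 13 x 13 mm, lying along its x: flat-sided barrel 108 mm, then a black conical nib 22 mm long at +x; blue band at the tail (-x). Origin: middle of the length, centre of the underside; z up. 
- stand: fixed pale wooden block 52 (x) x 116 (y) x 75 mm high with two square holes, 16.4 mm wide and 65 mm deep, at y = -30 and +30 mm. Origin: centre of its underside, on the table. One hole holds the fresh crayon, the other the scraper; either may be in either.
- fresh: fresh crayon, loose, nib down in either hole of the stand, sides parallel to the stand's: square tan barrel 14 x 14 mm, 160 mm long in all, green band at the upper (tail) end, lowest 26 mm a black conical nib. Origin: point of the nib, at first 10 mm above the table; z runs nib to tail. The upper 95 mm stick out. About 30 g.
- scraper: bystander standing in the stand's other hole: red square handle 14 x 14 mm, 125 mm long in all, black band on top, steel tip down. Origin: its lower tip; z up.
- ink_bottle: bystander: closed black ink bottle with a white cap, 48 mm across, 90 mm high, standing on the table. Origin: centre of its underside.
Not all that is in view belongs to the job. Leave any purple or turquoise look-alike of the fresh alone.

How it is judged (in metres and radians):
On the way, in this order (a step that is already met when the one before it is completed fails the run):
1. the used crayon lies in both rails' notches of the rest's empty place, nib the same way as the others, let go (x of used in the frame of rest between -0.025 and 0.025 m and y of used in the frame of rest between -0.06 and 0.06 m and z of used in the frame of rest between 0.008 and 0.016 m and x of used_nib in the frame of rest above 0.035 m and angle between the x axis of used and the x axis of rest, either way round below 0.14 rad and contact force between used and the arm below 0.05 N and contact force between used and the fingers below 0.05 N and linear speed of used below 0.03 m/s), for 0.2 s.
2. the fresh crayon is drawn clear of the stand, held by the fingers (height (world z) of fresh above 0.085 m and contact force between fresh and the fingers above 1 N), for 0.2 s.
At the end, for the whole second after the job is handed in: Used crayon in both rails' notches (25 mm along, 8 degrees), nib as the others, let go, still. Fresh crayon held still in the fingers, on nothing else, leaning 30 to 60 degrees, nib down, its point within 20 mm (level) of the mark's centre, 12 to 80 mm above the stone (all of step 1 and horizontal distance between fresh and mark below 0.02 m and z of fresh in the frame of mark between 0.012 and 0.08 m and angle between fresh's own z axis and vertical between 0.52 and 1.05 rad and contact force between fresh and the fingers above 1 N and contact force between fresh and stand below 0.1 N and contact force between fresh and stone below 0.1 N and contact force between fresh and rest below 0.1 N and contact force between fresh and used below 0.1 N and contact force between fresh and scraper below 0.1 N and contact force between fresh and ink_bottle below 0.1 N and linear speed of fresh below 0.03 m/s); the arm keeps its last pose, push and grip.
It fails at once if one of the other crayons, the scraper or the ink bottle is shifted by more than 20 mm (distance of any of resting_a, resting_b, scraper, ink_bottle from where it was at the start of the episode above 0.02 m).
It fails at once if the ink bottle is tipped by more than 20 degrees (angle between ink_bottle's own z axis and vertical above 0.35 rad).
It fails at once if the fresh crayon touches the stone (contact force between fresh and stone above 0.2 N).
It also fails if it takes over 64 s, if anything falls off the work surface, if the arm or the gripper's body presses on something with over 40 N, if the wrist force passes 120 N, or if a joint passes its speed limit or range.

## Robot

A 6-joint arm with a two-finger parallel gripper is mounted at the origin on the work surface. World frame = base frame: x ahead of the robot, y to its left, z up, the work surface at z = 0. Lengths are in mm, angles in rad, forces in N, time in s.
With the tool pointing down it reaches from about 375 to 975 mm from the base axis. Payload 3.8 kg.
Tool frame: the origin (TCP) lies at the very end of the fingers, on their centre line; the grasp point (between the pads) lies 19 mm behind it; z points along the fingers, y is the line along which they close (so a half turn about z gives the same grasp; the last joint's range is limited). The gripper opens to 85 mm and grips with 20 to 120 N. Pads are 22 mm wide; open, the fingers measure 114 mm over their backs; the gripper's body (76 mm by 85 mm) begins 54 mm behind the grasp point. The pads swing forward as they close: fully open they stand 13 mm farther back than shut.
Start: joints at [1.14, 0.264, 1.604, -0, 1.274, -0.037], TCP at [258.995, 623.329, 231.28] pointing down, gripper open.
Joint ranges: [-2.63, 2.63], [-0.94, 2.18], [0.31, 2.57], [-1.31, 4.45], [0, 2.66], [-2.55, 2.55]. Speed limits (rad/s): [2.57, 2.57, 3.14, 3.14, 3.14, 3.14].

## Interface

Orientations are given as [roll, pitch, yaw] about the fixed x, y, z axes, in that order (R = Rz(yaw) Ry(pitch) Rx(roll)).
In Python, from rig import bot gives the robot as it stands. The module is installed in compiled form; this text tells all that it offers.
- The arm moves only by the tool jog_arm, never from a script. Its argument "moves" is a list of rows, each a list of 4 numbers: the shift along the world's x, y, z in fractions of the full range, 1 being 60 cm, then the turn about the world's z in parts of the range, where 1.0 means 2 pi rad. A call has exactly 5 rows; each row is the pose to reach, as a shift and turn from the pose commanded when the call began; what a row does not reach only later rows make up. A row lasts 1/10 s, in which the tool goes at most 50 mm and 8.59 degrees, less where a joint would pass 70% of its speed; a pose out of reach is approached as far as the arm can. Shift and turn numbers lie between -1 and 1, and a call with a number outside is refused. A call with a gripper value outside its range is refused whole. "grip" is the closure, from 0 (fully open) to 1 (shut), set as the call begins (left out, the last holds). The fingers move at their own pace and stop on an object; "newtons" is the grip in N (left out, the last holds). Time passes only in rows, so rows that repeat a pose let the fingers close, or fill a call up. It gives the time, the measured TCP pose, the force, the opening and the grip force at its end, in the units of the state.
- bot.get_obs(): the state, without advancing time (a new reading comes with each control period).
- bot.get_image(name): name is "side" or "top"; returns (picture, depth): 480x640x3 uint8, red, green, blue; 480x640 float32, mm along the optical axis (not along the pixel's ray), 0 where there is no reading.
- bot.camera_model(name): a dict with "K" (3x3 intrinsics, pixels), "xyz" and "orientation" of the camera in the world. Camera axes: x right, y down, z forward; pixel columns grow to the right and rows downward; lengths in mm; the calibration is good to about 2 mm. A picture is of the moment at which its call begins. camera_model takes no time and is no camera call.
- bot.hand_in(): hands the job in; it is judged then, once.
The state is a dict: "time": time; "joints": joint angles; "qvel": joint speeds; "effort": joint torques, N m; "eef_pos": TCP position; "tcp_rot": TCP orientation; "wrist_force": force on the tool from outside, world axes, zero at the start; "ft_torque": the same for the moment, N m; "grip_width": finger opening in mm; "gripper_force": force on a finger pad.
Only numpy, scipy, OpenCV 4.12 (cv2) and the standard library are available. Lean on these libraries where they do the work, as an engineer would, in place of code of your own. Each camera call takes 0.05 s, during which the arm holds its last target. There are 200 camera calls.

## Working session

There is one attempt and no reset: what is moved stays moved. The work goes in short steps, Python scripts to look and compute and a tool call to move; the robot and the scene stay as the last step left them, time stands still between calls to the robot, and variables do not carry over. Pictures are saved under pics/ and viewed, at most 10 in all, crops included, and the job is handed in when it is done.

Besides the shell and the picture viewer there is one more tool, called after ">>>" by a JSON object that holds its "fn" and its "kwargs". jog_arm: Moves the arm, as the interface text tells. Its arguments: {"type":"object","properties":{"moves":{"type":"array"},"grip":{"type":"number"},"newtons":{"type":"number"}},"required":["moves"]}

```bash
mkdir -p pics
cat > h.py <<'E'
import numpy as np,cv2
from scipy.spatial.transform import Rotation as R
from rig import bot
def cam(n):
    m=bot.camera_model(n); return np.array(m["K"],float),np.array(m["xyz"],float),R.from_euler('xyz',m["orientation"]).as_matrix()
def plane(n,uv,z):
    K,t,Rm=cam(n); uv=np.atleast_2d(uv).astype(float)
    d=np.c_[uv,np.ones(len(uv))]@np.linalg.inv(K).T@Rm.T
    return t+d*((z-t[2])/d[:,2])[:,None]
def cloud(n,depth):
    K,t,Rm=cam(n); v,u=np.mgrid[:480,:640]
    p=np.stack([u,v,np.ones_like(u)],-1)@np.linalg.inv(K).T*depth[...,None]
    return p@Rm.T+t
def snap(n,f):
    im,d=bot.get_image(n); cv2.imwrite(f'pics/{f}.png',cv2.cvtColor(im,cv2.COLOR_RGB2BGR)); np.savez(f'pics/{f}.npz',im=im,d=d); return im,d
E
python3 - <<'E'
from h import *
for n in("top","side"):
    snap(n,n+"0"); print(n,bot.camera_model(n))
print(bot.get_obs())
E
```

```text
top {'K': array([[491.13533894,   0.        , 320.61016011],
       [  0.        , 491.13533894, 237.75322303],
       [  0.        ,   0.        ,   1.        ]]), 'xyz': array([ 460.25879753,  -10.09513144, 1168.26214405]), 'orientation': array([-3.0460281 ,  0.00698117, -1.54693441])}
side {'K': array([[452.53594691,   0.        , 322.51301759],
       [  0.        , 452.53594691, 236.15989325],
       [  0.        ,   0.        ,   1.        ]]), 'xyz': array([ 468.63925706, -782.42816143,  536.56444768]), 'orientation': array([-2.10882068e+00, -9.07762537e-04, -1.07672559e-01])}
{'time': 0.1, 'joints': array([ 1.14007750e+00,  2.64670442e-01,  1.60526459e+00, -2.11361604e-06,
        1.27371597e+00, -3.69079844e-02]), 'qvel': array([-0.00024537,  0.00021902, -0.00237517, -0.00094632,  0.00167771,
        0.00152916]), 'effort': array([ 1.16105621e-03, -5.16710329e+01, -3.68589985e+01, -1.52385537e-04,
        6.33029224e-03,  8.14464101e-06]), 'eef_pos': array([258.72841985, 622.71132769, 230.07684301]), 'tcp_rot': array([-3.13953564e+00, -7.39335331e-05,  2.74778235e+00]), 'wrist_force': array([-0.58369828, -0.05045056, -0.06772984]), 'ft_torque': array([-0.01330668, -0.02988213,  0.03876758]), 'gripper_force': 0.0, 'grip_width': 85.13809856357956}
```

View pics/top0.png

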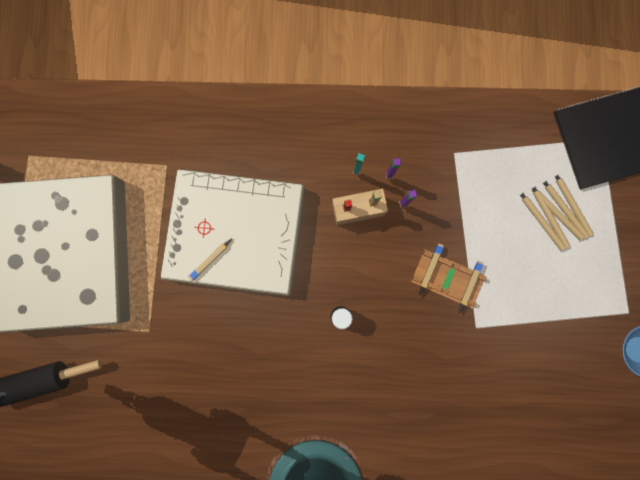

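View pics/side0.png

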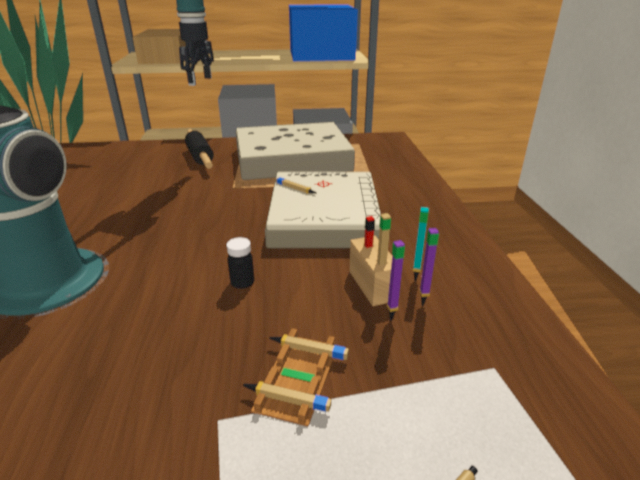

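The top view shows the used crayon on the stone at (211,258), nib at (229,241), and the mark at (204,228). It shows the rest at (450,278) with green felt at (450,278) and nibs toward the bottom of the picture, and the bottle at (342,318). In the stand, the scraper is at (348,205) and the fresh crayon (tan with green band) at (376,198).
Could be mistaken for the fresh crayon: purple (408,198), purple (393,168), turquoise (360,162). Could be mistaken for the used crayon: resting ones (432,267) and (472,285), and crayons on the paper (530–590,210). I choose the tan green-topped one in the stand, (376,198), and the blue-banded one on the stone.

Run:
```python
from h import *
z=np.load('pics/top0.npz'); im,d=z['im'],z['d']; P=cloud('top',d)
hsv=cv2.cvtColor(im,cv2.COLOR_RGB2HSV); H,S,V=cv2.split(hsv)
def win(m,u0,v0,u1,v1):
    k=np.zeros_like(m);k[v0:v1,u0:u1]=1;return m&k.astype(bool)
def stat(n,m):
    p=P[m&(d>0)]; v,u=np.nonzero(m); print(n,len(u),'uv',u.mean().round(1),v.mean().round(1),'med',np.median(p,0).round(1),'zmax',np.percentile(p[:,2],95).round(1))
def stem(n,rows): pass
red=((H<8)|(H>172))&(S>120)&(V>70)
stat('mark',win(red,190,212,220,245)); print(plane('top',[204,228.4],60))
m=win(red,190,212,220,245);v,u=np.nonzero(m);c=[(u.min()+u.max())/2,(v.min()+v.max())/2];print('markc',c,plane('top',c,60))
# used: height over the stone
Z=P[...,2]
def rect(n,m,zz):
    v,u=np.nonzero(m); q=plane('top',np.c_[u,v],zz)[:,:2].astype(np.float32); r=cv2.minAreaRect(q); print(n,len(u),r,cv2.boxPoints(r).round(0).tolist())
tan=(S>60)&(V>110)
um=win((Z>66)&(Z<85),185,232,240,285); rect('usedZ',um,73); stat('usedZ',um)
uc=win(S>70,185,234,240,282); rect('usedcol',uc,73)
blue=(H>100)&(H<128)&(S>120)&(V>60)
stat('usedblue',win(blue,185,250,215,285))
stat('blueA',win(blue,425,235,450,260)); stat('blueB',win(blue,465,255,495,280))
green=(H>50)&(H<80)&(S>90)&(V>60)
fe=win(green,435,260,465,295); stat('felt',fe); rect('felt',fe,5)
stat('freshtop',win(green,366,188,388,210)); 
sc=win(red,340,196,358,214); stat('scr',sc)
pur=(H>125)&(H<160)&(S>80)&(V>50)
stat('pur1',win(pur,398,185,420,210)); stat('pur2',win(pur,384,155,404,182))
stat('tq',win((H>80)&(H<97)&(S>100),350,150,370,175))
for n,(a,b,c2,e) in dict(p1=(398,185,420,212),p2=(384,155,404,182),tq=(350,150,370,178),fr=(366,184,390,210),sc=(340,196,358,214)).items():
    w=win(Z>100 ,a,b,c2,e); p=P[w]; 
    if len(p): print(n,len(p),p.min(0).round(),p.max(0).round(),np.median(p,0).round())
# stand top
st=win((Z>68)&(Z<82),325,180,395,232); rect('stand',st,75)
bo=win((Z>80),325,300,360,335); stat('bottle',bo)
ru=win((Z>3)&(Z<30)&(H>5),405,235,495,315); rect('rest',win((Z>15)&(Z<30),405,235,495,315),22)
rest=cv2.resize(im[180:320,320:500],None,fx=4,fy=4,interpolation=cv2.INTER_CUBIC)
cv2.imwrite('pics/crop1.png',rest[...,::-1])
```

```text
mark 37 uv 203.8 227.3 med [584.3 266.3  60.5] zmax 63.5
[[581.49751793 265.89270819  60.        ]]
markc [np.float64(204.0), np.float64(228.0)] [[582.41264065 265.93533921  60.        ]]
usedZ 338 ((521.1560668945312, 253.6082763671875), (36.88739013671875, 128.34759521484375), 46.92506790161133) [[462.0, 284.0], [555.0, 196.0], [581.0, 223.0], [487.0, 311.0]]
usedZ 338 uv 208.5 259.6 med [509.5 250.6  72.1] zmax 75.2
usedcol 277 ((522.106201171875, 268.51904296875), (60.69025421142578, 107.82331848144531), 45.42258834838867) [[462.0, 285.0], [539.0, 209.0], [582.0, 252.0], [505.0, 328.0]]
usedblue 30 uv 193.6 274.6 med [476.3 280.9  72.6] zmax 75.8
blueA 40 uv 438.4 249.3 med [ 549.6 -273.8   24.4] zmax 27.9
blueB 34 uv 478.2 266.6 med [ 510.1 -367.2   25.2] zmax 28.2
felt 111 uv 448.4 278.3 med [ 483.2 -302.     6.5] zmax 10.1
felt 111 ((482.78692626953125, -302.6011657714844), (12.730690002441406, 46.967594146728516), 67.54403686523438) [[459.0, -300.0], [502.0, -317.0], [507.0, -306.0], [464.0, -288.0]]
freshtop 1 uv 374.0 199.0 med [ 640.9 -110.1  155.6] zmax 155.6
scr 62 uv 34
[... 266 characters left out ...]
168.] [ 651. -186.  152.]
p2 107 [ 460. -164.  104.] [ 729.  -10. 1168.] [ 717. -153.  153.]
tq 93 [460. -88. 101.] [ 739.  -10. 1168.] [725. -79. 155.]
fr 106 [ 460. -124.  100.] [ 656.  -10. 1168.] [ 645. -113.  164.]
sc 68 [460. -64. 101.] [ 644.  -10. 1168.] [634. -55. 133.]
stand 995 ((642.103271484375, -85.75154876708984), (52.578250885009766, 116.1207504272461), 12.709329605102539) [[604.0, -35.0], [629.0, -148.0], [681.0, -137.0], [655.0, -23.0]]
bottle 310 uv 341.5 318.0 med [389.7 -50.4  89.2] zmax 92.6
rest 1075 ((484.02178955078125, -301.1700439453125), (156.55880737304688, 128.5951385498047), 67.30973052978516) [[395.0, -349.0], [513.0, -398.0], [574.0, -254.0], [455.0, -204.0]]
```

View pics/crop1.png

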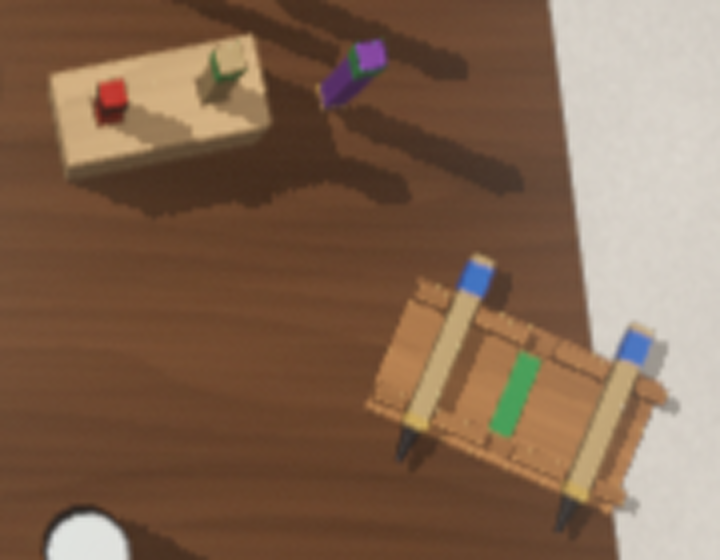

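The crop confirms the fresh crayon: tan with a green band in the stand at crop (228,62). The purple crayon at crop (365,60) stands outside the stand. The felt is at crop (515,395), with its neighbours' nibs toward the lower left.

Run:
```python
from h import *
for cn,(a,b,c,e),z in (('top',(185,232,240,285),66.5),('side',(268,172,322,200),66.5)):
    q=np.load(f'pics/{cn}0.npz'); im=q['im']; hsv=cv2.cvtColor(im,cv2.COLOR_RGB2HSV);H,S,V=cv2.split(hsv)
    blue=(H>100)&(H<128)&(S>110)&(V>50); tan=(H>8)&(H<28)&(S>85)&(V>90); k=np.zeros_like(blue);k[b:e,a:c]=1
    m=((tan|blue)&k).astype(np.uint8); n,l,s,cc=cv2.connectedComponentsWithStats(m); i=1+s[1:,4].argmax(); v,u=np.nonzero(l==i)
    zt=70 if cn=='top' else 68
    p=plane(cn,np.c_[u,v],zt)[:,:2]; c0=p.mean(0); w,ax=np.linalg.eigh(np.cov(p.T)); ax=ax[:,1]*np.sign(ax[0,1]); t=(p-c0)@ax
    print(cn,s[i],c0.round(1),'yaw',np.degrees(np.arctan2(ax[1],ax[0])).round(1),'ext',t.min().round(1),t.max().round(1),
     'origin est (tail+65)',(c0+ax*(t.min()+65)).round(1))
for cn,uv in (('top',(204,228)),('side',(323.5,184))): print(cn,'mark',plane(cn,uv,60).round(1))
# resting crayons and felt
q=np.load('pics/top0.npz');im=q['im'];hsv=cv2.cvtColor(im,cv2.COLOR_RGB2HSV);H,S,V=cv2.split(hsv)
blue=(H>100)&(H<128)&(S>110)&(V>50)
for a,b,c,e in((425,235,450,260),(465,255,495,280)):
    k=np.zeros_like(blue);k[b:e,a:c]=1;v,u=np.nonzero(blue&k);print('blue',plane('top',[u.mean(),v.mean()],23).round(1))
q=np.load('pics/side0.npz');im=q['im'];hsv=cv2.cvtColor(im,cv2.COLOR_RGB2HSV);H,S,V=cv2.split(hsv)
g=(H>45)&(H<85)&(S>110)
g2=g.copy();g2[:360]=0;g2[:,:270]=0;g2[390:]=0;g2[:,325:]=0;v,u=np.nonzero(g2);p=plane('side',np.c_[u,v],5.5)[:,:2];print('felt side',p.mean(0).round(1),cv2.minAreaRect(p.astype(np.float32)))
g3=g.copy();g3[:200]=0;g3[250:]=0;g3[:,:372]=0;g3[:,395:]=0;v,u=np.nonzero(g3);print('green band side',u.mean(),v.mean(),v.min(),v.max(),plane('side',[u.mean(),v.mean()],163).round(1))
```

```text
top [198 244  29  29 170] [515.6 242. ] yaw -43.1 ext -43.6 39.6 origin est (tail+65) [531.2 227.4]
side [283 180  28  14 174] [514.7 245.7] yaw -48.9 ext -49.7 49.0 origin est (tail+65) [524.8 234.2]
top mark [[582.4 265.9  60. ]]
side mark [[585.3 269.   60. ]]
blue [[ 549.  -275.1   23. ]]
blue [[ 510.7 -367.4   23. ]]
felt side [ 482.1 -299.5] ((482.1849060058594, -299.5915222167969), (14.157002449035645, 47.89173889160156), 67.87935638427734)
green band side 385.8495575221239 225.76106194690266 218 249 [[ 645.4 -137.5  163. ]]
```

Units first: shifts go in shares of 60 cm and turns go in shares of 2 pi rad. So -22 cm is -0.3667, -18 cm is -0.3, -0.41 rad is -0.0653.

>>> {"fn": "jog_arm", "kwargs": {"moves": [[0.05, -0.0833, 0, -0.0159], [0.1, -0.1667, 0, -0.0318], [0.15, -0.2333, 0, -0.0477], [0.2, -0.3, 0, -0.0653], [0.25, -0.3667, 0, -0.0653]], "grip": 0.5, "newtons": 40}}

```text
time: 0.6
eef_pos: [399.5, 414.7, 230.8]
tcp_rot: [-3.141, 0.0, 2.336]
wrist_force: [0.7, 0.4, 0.6]
grip_width: 42.8
gripper_force: 0.0
```

Run:
```python
from h import *
a=cv2.imread('pics/top0.png')[225:295,180:250]; b=cv2.imread('pics/side0.png')[165:205,260:330]
cv2.imwrite('pics/crop2.png',np.vstack([cv2.resize(a,None,fx=5,fy=5,interpolation=cv2.INTER_NEAREST),cv2.resize(b,None,fx=5,fy=5,interpolation=cv2.INTER_NEAREST)]))
```

```text
(no output)
```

View pics/crop2.png

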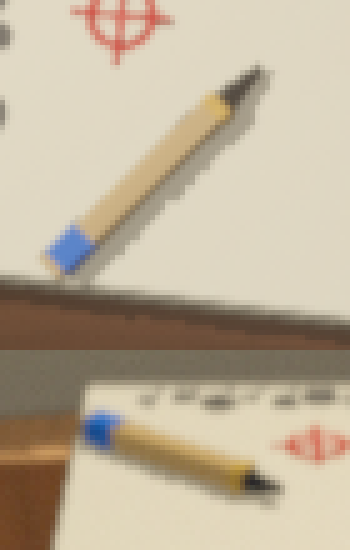

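The crop shows the used crayon's tail end at top px (190,277.4) and its nib at (232.4,238.4). In the side view the tail is at (277,181.5) and the nib at (316.4,192.6).

Run:
```python
from h import *
for cn,a,b in(('top',(190,277.4),(232.4,238.4)),('side',(277,181.5),(316.4,192.6))):
    A=plane(cn,a,68)[0];B=plane(cn,b,66.5)[0]; d=B-A; print(cn,A.round(1),B.round(1),np.hypot(*d[:2]).round(1),((A+B)/2).round(1),np.arctan2(d[1],d[0]).round(3))
print(bot.get_obs()['eef_pos'])
```

```text
top [469.7 290.1  68. ] [559.6 199.   66.5] 128.0 [514.6 244.6  67.2] -0.792
side [467.9 279.   68. ] [561.1 206.5  66.5] 118.1 [514.5 242.7  67.2] -0.661
[399.54127441 414.67911543 230.7927646 ]
```

Converted, -16 cm is -0.2667, -12 cm is -0.2, 0.02 rad is 0.0032.

>>> {"fn": "jog_arm", "kwargs": {"moves": [[0.05, -0.0667, -0.0333, 0.0032], [0.1, -0.1333, -0.0667, 0.0032], [0.15, -0.2, -0.1, 0.0032], [0.175, -0.2667, -0.15, 0.0032], [0.175, -0.2667, -0.1833, 0.0032]]}}

```text
time: 1.1
eef_pos: [505.7, 253.0, 120.4]
tcp_rot: [-3.141, 0.001, 2.354]
wrist_force: [0.6, 0.4, 0.6]
grip_width: 43.0
gripper_force: 0.0
```

>>> {"fn": "jog_arm", "kwargs": {"moves": [[0, 0, 0, 0], [0, 0, 0, 0], [0, 0, 0, 0], [0, 0, 0, 0], [0, 0, 0, 0]]}}

```text
time: 1.6
eef_pos: [504.6, 258.0, 122.9]
tcp_rot: [3.139, 0.001, 2.359]
wrist_force: [0.2, 1.6, -0.3]
grip_width: 42.6
gripper_force: 0.0
```

Converted, -5 cm is -0.0833, -4 cm is -0.0667.

>>> {"fn": "jog_arm", "kwargs": {"moves": [[0.0083, -0.0117, -0.025, 0], [0.0167, -0.0217, -0.05, 0], [0.0167, -0.0217, -0.0667, 0], [0.0167, -0.0217, -0.0833, 0], [0.0167, -0.0217, -0.0833, 0]]}}

```text
time: 2.1
eef_pos: [512.3, 242.6, 68.5]
tcp_rot: [-3.137, -0.002, 2.357]
wrist_force: [0.1, -0.7, 0.0]
grip_width: 43.1
gripper_force: 0.0
```

Run:
```python
from h import *
o=bot.get_obs();print(o['eef_pos'],o['tcp_rot'],o['wrist_force'])
im,d=snap('side','s1');snap('top','t1'); print(bot.get_obs()['eef_pos'])
a=im[120:260,220:400];cv2.imwrite('pics/c3.png',cv2.resize(a,None,fx=4,fy=4,interpolation=cv2.INTER_CUBIC)[...,::-1])
```

```text
[512.2727366  242.63920183  68.50929301] [-3.13716840e+00 -1.93286264e-03  2.35728498e+00] [ 0.07639165 -0.65135572  0.03992718]
[513.67966105 243.42588595  70.5621625 ]
```

View pics/c3.png

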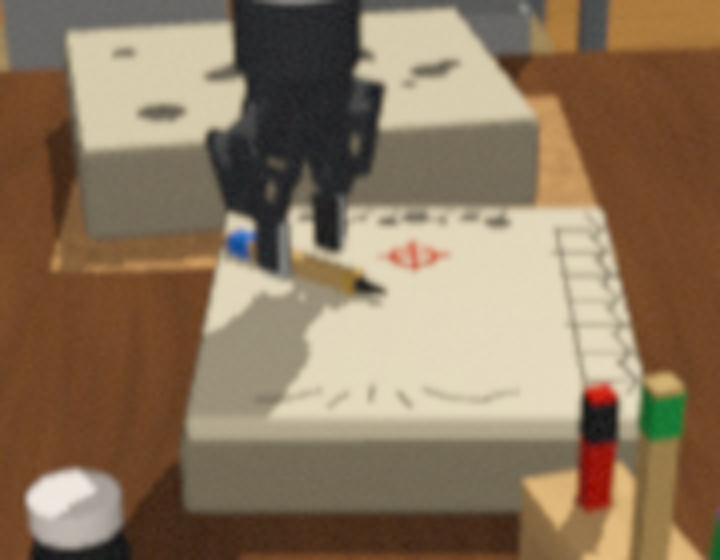

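The fingers straddle the crayon near mid-barrel: one in front at crop (272,245), one behind at (328,225).

Converted, -0.75 cm is -0.0125, -0.4 cm is -0.0067.

>>> {"fn": "jog_arm", "kwargs": {"moves": [[0.0017, 0.0017, -0.0067, 0], [0.0017, 0.0017, -0.0125, 0], [0.0017, 0.0017, -0.0125, 0], [0.0017, 0.0017, -0.0125, 0], [0.0017, 0.0017, -0.0125, 0]]}}

```text
time: 2.7
eef_pos: [515.2, 244.7, 64.0]
tcp_rot: [3.141, 0.0, 2.358]
wrist_force: [-0.1, 0.6, 0.1]
grip_width: 42.4
gripper_force: 0.0
```

>>> {"fn": "jog_arm", "kwargs": {"moves": [[0, 0, 0, 0], [0, 0, 0, 0], [0, 0, 0, 0], [0, 0, 0, 0], [0, 0, 0, 0]], "grip": 1, "newtons": 40}}

```text
time: 3.2
eef_pos: [515.4, 244.7, 64.1]
tcp_rot: [3.141, 0.0, 2.358]
wrist_force: [1.1, 0.1, 2.1]
grip_width: 11.6
gripper_force: 41.9
```

Converted, 13 cm is 0.2167, 8 cm is 0.1333.

>>> {"fn": "jog_arm", "kwargs": {"moves": [[0, 0, 0, 0], [0, 0, 0.0167, 0], [0, 0, 0.0667, 0], [0, 0, 0.1333, 0], [0, 0, 0.2167, 0]]}}

```text
time: 3.7
eef_pos: [513.1, 243.8, 193.1]
tcp_rot: [-3.137, -0.002, 2.358]
wrist_force: [1.6, -0.3, 0.6]
grip_width: 11.6
gripper_force: 41.6
```

Converted, -14 cm is -0.2333, -11.2 cm is -0.1867, -0.14 rad is -0.0223.

>>> {"fn": "jog_arm", "kwargs": {"moves": [[-0.0033, -0.0467, 0.0117, -0.0223], [-0.0067, -0.0933, 0.0117, -0.0446], [-0.01, -0.14, 0.0117, -0.0668], [-0.0133, -0.1867, 0.0117, -0.0891], [-0.0167, -0.2333, 0.0117, -0.1114]]}}

```text
time: 4.2
eef_pos: [504.6, 103.5, 201.2]
tcp_rot: [3.142, 0.0, 1.652]
wrist_force: [0.1, 0.4, 0.6]
grip_width: 11.3
gripper_force: 41.6
```

Converted, -14 cm is -0.2333, -11.2 cm is -0.1867, -0.7 rad is -0.1114.

>>> {"fn": "jog_arm", "kwargs": {"moves": [[-0.0033, -0.0467, 0, -0.0223], [-0.0067, -0.0933, 0, -0.0446], [-0.01, -0.14, 0, -0.0668], [-0.0133, -0.1867, 0, -0.0891], [-0.0167, -0.2333, 0, -0.1114]]}}

```text
time: 4.7
eef_pos: [494.6, -36.5, 201.1]
tcp_rot: [-3.142, 0.0, 0.952]
wrist_force: [-0.4, -0.1, 0.5]
grip_width: 11.8
gripper_force: 41.6
```

Converted, -14 cm is -0.2333, -11.2 cm is -0.1867, -0.7 rad is -0.1114.

>>> {"fn": "jog_arm", "kwargs": {"moves": [[-0.0033, -0.0467, 0, -0.0223], [-0.0067, -0.0933, 0, -0.0446], [-0.01, -0.14, 0, -0.0668], [-0.0133, -0.1867, 0, -0.0891], [-0.0167, -0.2333, 0, -0.1114]]}}

```text
time: 5.2
eef_pos: [484.6, -176.4, 201.1]
tcp_rot: [-3.141, 0.0, 0.252]
wrist_force: [-0.6, 0.1, 0.2]
grip_width: 11.6
gripper_force: 41.6
```

Converted, -12.6 cm is -0.21, -11.2 cm is -0.1867, -0.65 rad is -0.1035.

>>> {"fn": "jog_arm", "kwargs": {"moves": [[-0.0017, -0.0467, 0, -0.0223], [-0.0033, -0.0933, 0, -0.0446], [-0.0033, -0.14, 0, -0.0668], [-0.0033, -0.1867, 0, -0.0891], [-0.0033, -0.21, 0, -0.1035]]}}

```text
time: 5.7
eef_pos: [482.7, -303.5, 201.1]
tcp_rot: [3.141, -0.0, -0.398]
wrist_force: [-0.5, 0.3, -0.8]
grip_width: 11.5
gripper_force: 41.6
```

Converted, -11 cm is -0.1833, -9 cm is -0.15.

>>> {"fn": "jog_arm", "kwargs": {"moves": [[0, 0, -0.0333, 0], [0, 0, -0.0833, 0], [0, 0, -0.15, 0], [0, 0, -0.1833, 0], [0, 0, -0.1833, 0]]}}

```text
time: 6.2
eef_pos: [480.0, -299.3, 86.9]
tcp_rot: [-3.14, 0.008, -0.392]
wrist_force: [-0.1, 0.2, -0.8]
grip_width: 11.8
gripper_force: 41.6
```

>>> {"fn": "jog_arm", "kwargs": {"moves": [[0, 0, 0, 0], [0, 0, 0, 0], [0, 0, 0, 0], [0, 0, 0, 0], [0, 0, 0, 0]]}}

```text
time: 6.7
eef_pos: [483.6, -301.7, 91.8]
tcp_rot: [3.141, -0.002, -0.392]
wrist_force: [-0.0, -0.1, -0.4]
grip_width: 11.2
gripper_force: 41.6
```

Run:
```python
from h import *
im,d=snap('side','s2');im2,d=snap('top','t2'); o=bot.get_obs();print(o['eef_pos'],o['tcp_rot'])
a=cv2.resize(im[260:430,190:390],None,fx=3,fy=3,interpolation=cv2.INTER_CUBIC)
cv2.imwrite('pics/c4.png',a[...,::-1])
```

```text
[ 483.27437309 -301.52651372   91.25126812] [ 3.14145206e+00 -7.07266976e-04 -3.92152255e-01]
```

View pics/c4.png

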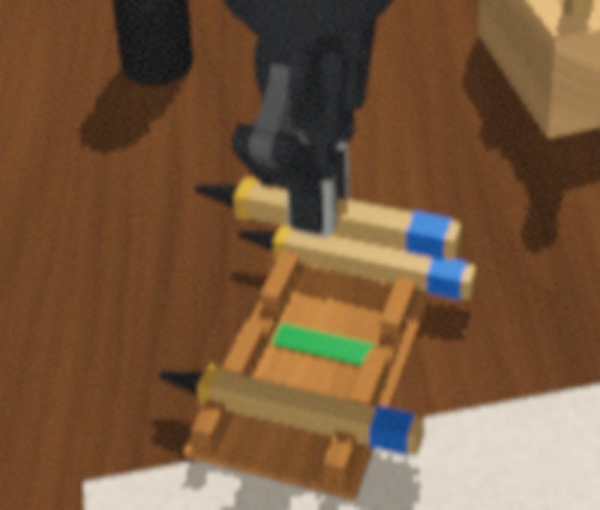

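Crop: the used crayon is held level, nib left like the others, blue tail at crop (430,232). It is above the rest, with the felt at (322,342) below.

Converted, -5.5 cm is -0.0917, -4.5 cm is -0.075.

>>> {"fn": "jog_arm", "kwargs": {"moves": [[0, 0, -0.025, 0], [0, 0, -0.05, 0], [0, 0, -0.075, 0], [0, 0, -0.0917, 0], [0, 0, -0.0917, 0]]}}

```text
time: 7.3
eef_pos: [481.1, -300.0, 32.7]
tcp_rot: [-3.14, 0.005, -0.392]
wrist_force: [-0.2, 0.9, 0.6]
grip_width: 11.5
gripper_force: 41.6
```

Converted, -1.9 cm is -0.0317, -1.5 cm is -0.025.

>>> {"fn": "jog_arm", "kwargs": {"moves": [[0, 0, -0.0083, 0], [0, 0, -0.0167, 0], [0, 0, -0.025, 0], [0, 0, -0.0317, 0], [0, 0, -0.0317, 0]]}}

```text
time: 7.8
eef_pos: [483.1, -301.4, 16.5]
tcp_rot: [-3.142, 0.0, -0.392]
wrist_force: [-0.3, -0.1, -0.4]
grip_width: 11.5
gripper_force: 41.6
```

>>> {"fn": "jog_arm", "kwargs": {"moves": [[0, 0, 0, 0], [0, 0, 0, 0], [0, 0, 0, 0], [0, 0, 0, 0], [0, 0, 0, 0]]}}

```text
time: 8.3
eef_pos: [483.1, -301.4, 16.9]
tcp_rot: [3.142, -0.0, -0.392]
wrist_force: [0.3, 0.0, -0.2]
grip_width: 11.7
gripper_force: 41.6
```

>>> {"fn": "jog_arm", "kwargs": {"moves": [[0, 0, -0.0017, 0], [0, 0, -0.0017, 0], [0, 0, -0.0017, 0], [0, 0, -0.0017, 0], [0, 0, -0.0017, 0]]}}

```text
time: 8.8
eef_pos: [483.3, -301.5, 16.1]
tcp_rot: [3.142, -0.0, -0.392]
wrist_force: [-1.3, 0.3, 4.1]
grip_width: 11.8
gripper_force: 42.2
```

>>> {"fn": "jog_arm", "kwargs": {"moves": [[0, 0, 0, 0], [0, 0, 0, 0], [0, 0, 0, 0], [0, 0, 0, 0], [0, 0, 0, 0]], "grip": 0.6}}

```text
time: 9.3
eef_pos: [483.0, -301.4, 15.6]
tcp_rot: [-3.142, 0.0, -0.392]
wrist_force: [1.1, -0.3, 0.6]
grip_width: 33.8
gripper_force: 0.0
```

Converted, 14 cm is 0.2333, 10 cm is 0.1667.

>>> {"fn": "jog_arm", "kwargs": {"moves": [[0, 0, 0.0167, 0], [0, 0, 0.05, 0], [0, 0, 0.1, 0], [0, 0, 0.1667, 0], [0, 0, 0.2333, 0]]}}

```text
time: 9.8
eef_pos: [482.7, -301.1, 157.4]
tcp_rot: [-3.141, 0.001, -0.392]
wrist_force: [1.1, -1.1, 0.2]
grip_width: 34.5
gripper_force: 0.0
```

Converted, 12 cm is 0.2, 9 cm is 0.15.

>>> {"fn": "jog_arm", "kwargs": {"moves": [[0.0167, 0.05, 0.0333, 0], [0.0333, 0.1, 0.05, 0], [0.05, 0.15, 0.0833, 0], [0.0667, 0.2, 0.1167, 0], [0.0667, 0.2, 0.1333, 0]]}}

```text
time: 10.3
eef_pos: [524.9, -178.7, 238.9]
tcp_rot: [-3.14, -0.004, -0.389]
wrist_force: [-0.3, -0.7, 0.9]
grip_width: 34.2
gripper_force: 0.0
```

Run:
```python
from h import *
im,d=snap('side','s3');im2,d2=snap('top','t3'); o=bot.get_obs();print(o['eef_pos'],o['tcp_rot'])
a=cv2.resize(im[300:440,220:380],None,fx=4,fy=4,interpolation=cv2.INTER_CUBIC)
b=cv2.resize(im2[180:320,320:500],None,fx=3,fy=3,interpolation=cv2.INTER_CUBIC)
w=np.zeros((560,800,3),np.uint8);w[:420,:400]=cv2.resize(a,(400,350))[0:350][:,:][:420] if 0 else cv2.resize(a,(400,420));w[:400,400:]=cv2.resize(b,(400,400)) if 0 else cv2.resize(b,(400,400))
cv2.imwrite('pics/c5.png',w[:420,:,::-1])
hsv=cv2.cvtColor(im,cv2.COLOR_RGB2HSV);H,S,V=cv2.split(hsv);b=((H>100)&(H<128)&(S>110)&(V>50)).astype(np.uint8);b[:300]=0
n,l,s,c=cv2.connectedComponentsWithStats(b)
for i in range(1,n):
    if s[i,4]>30: print(c[i].round(1),s[i,4],plane('side',c[i],19).round(1))
```

```text
[ 524.42446316 -181.50844771  238.61302333] [ 3.14112512 -0.00478742 -0.39034308]
[338.1 351.9] 120 [[ 548.5 -273.6   19. ]]
[331.  376.2] 145 [[ 531.6 -320.8   19. ]]
[319.9 402.4] 155 [[ 510.6 -365.3   19. ]]
```

View pics/c5.png

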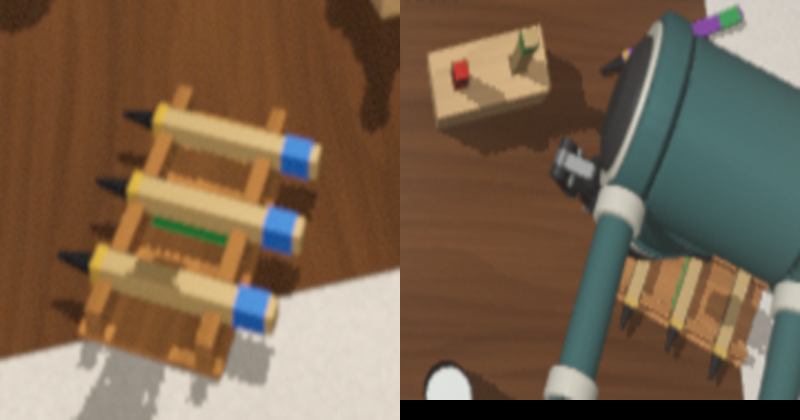

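The used crayon sits in the middle notches, nib aligned with its neighbours. In the top crop a purple look-alike seems to lie near (720,20), so I'll check it in the saved frames.

Run:
```python
from h import *
for f in('side0','s1','s2','s3','top0','t1','t2','t3'):
    q=np.load(f'pics/{f}.npz');im,d=q['im'],q['d'];P=cloud('side' if f[0]=='s' else 'top',d);hsv=cv2.cvtColor(im,cv2.COLOR_RGB2HSV);H,S,V=cv2.split(hsv)
    m=((H>125)&(H<160)&(S>80)&(V>50)).astype(np.uint8);n,l,s,c=cv2.connectedComponentsWithStats(m)
    for i in range(1,n):
        if s[i,4]>30:
            p=P[(l==i)&(d>0)];print(f,c[i].round(),s[i,:4],np.percentile(p,10,0).round(),np.percentile(p,90,0).round())
```

```text
side0 [433. 230.] [429 228  10   6] [ 715. -162.    1.] [829. 119. 161.]
side0 [398. 243.] [394 240  11   7] [ 649. -196.    1.] [729.  68. 161.]
side0 [428. 268.] [421 244  15  49] [ 714. -164.   47.] [ 726. -156.  125.]
side0 [395. 283.] [388 258  15  50] [ 647. -197.   46.] [ 660. -191.  126.]
s1 [442. 264.] [427 238  31  53] [ 739. -147.    3.] [778. -86. 108.]
s1 [405. 249.] [400 246  11   8] [ 655. -213.    1.] [743.  44. 160.]
s1 [398. 286.] [389 263  19  47] [ 650. -212.   46.] [ 662. -199.  124.]
s2 [457. 283.] [440 270  35  28] [ 772. -132.    3.] [837. -86.  15.]
s2 [424. 357.] [403 333  46  49] [ 667. -326.    4.] [ 696. -252.   15.]
s2 [455. 391.] [451 388   8   8] [ 702. -361.    5.] [ 711. -359.   15.]
s3 [457. 283.] [440 270  35  28] [ 773. -132.    3.] [837. -87.  15.]
s3 [424. 357.] [403 333  46  49] [ 667. -325.    4.] [ 696. -252.   15.]
s3 [455. 391.] [451 388   8   8] [ 703. -361.    6.] [ 711. -358.   15.]
top0 [397. 162.] [394 159   7   7] [ 715. -162.  153.] [ 727. -151.  161.]
top0 [391. 172.] [387 164  10  14] [ 714. -160.   49.] [ 722. -149.  118.]
top0 [413. 193.] [409 190   8   8] [ 649. -195.  156.] [ 661. -184.  162.]
top0 [405. 201.] [400 195  12  12] [ 647. -193.   50.] [ 656. -182.  116.]
t1 [377. 152.] [367 137  19  32] [ 745. -140.   29.] [ 792. -109.   77.]
t1 [426. 190.] [423 187   7   7] [ 658. -224.  153.] [ 668. -213.  159.]
t1 [411. 199.] [403 192  17  14] [ 651. -206.   42.] [ 663. -192.  113.]
t2 [368. 143.] [354 125  28  37] [ 770. -130.    7.] [836. -86.  16.]
t2 [443. 194.] [423 186  41  17] [ 670. -323.    8.] [ 697. -251.   16.]
t3 [368. 143.] [354 125  28  37] [ 770. -130.    7.] [836. -86.  16.]
t3 [457. 189.] [451 186  13   7] [ 689. -333.    9.] [ 701. -310.   17.]
```

The purple crayons were balanced on their nibs and toppled on their own. They were already tilting at t≈2 s with the arm far away, and they now lie clear. Next is the exact fresh position.

Run:
```python
from h import *
for f,cn,w in(('top0','top',(362,180,392,215)),('t3','top',(362,180,392,215)),('s3','side',(372,205,396,300)),('s2','side',(372,205,396,300)),('side0','side',(372,205,396,300))):
    q=np.load(f'pics/{f}.npz');im,d=q['im'],q['d'];P=cloud(cn,d);a,b,c,e=w
    p=P[b:e,a:c].reshape(-1,3); dd=d[b:e,a:c].ravel()>0; p=p[dd&(p[:,2]>85)&(p[:,2]<185)&(abs(p[:,0]-645)<30)&(abs(p[:,1]+115)<30)]
    t=p[p[:,2]>162]
    print(f,len(p),p.min(0).round(),p.max(0).round(),np.median(p,0).round(1),'top',len(t),np.median(t,0).round(1),((t.min(0)+t.max(0))/2).round(1) if len(t) else '')
q=np.load('pics/s3.npz');im,d=q['im'],q['d'];P=cloud('side',d);p=P[(d>0)];s=p[(abs(p[:,2]-75)<3)&(abs(p[:,0]-642)<60)&(abs(p[:,1]+86)<80)]
print('stand side',cv2.minAreaRect(s[:,:2].astype(np.float32)))
for f,cn in(('t3','top'),('s3','side')):
    im=np.load(f'pics/{f}.npz')['im'];d=np.load(f'pics/{f}.npz')['d'];P=cloud(cn,d);H,S,V=cv2.split(cv2.cvtColor(im,cv2.COLOR_RGB2HSV));m=((H>80)&(H<97)&(S>130)&(d>0)&(abs(P[...,2]-10)<14)&(P[...,0]>500));p=P[m];print('tq',len(p),p.min(0).round() if len(p) else'',p.max(0).round() if len(p) else '')
```

```text
top0 114 [ 641. -124.   86.] [ 656. -107.  173.] [ 645.  -113.   158.6] top 54 [ 648.3 -114.9  168.6] [ 648.6 -115.3  167.4]
t3 124 [ 643. -126.   85.] [ 660. -109.  172.] [ 647.9 -114.8  155.8] top 55 [ 652.  -116.9  168.7] [ 652.  -117.1  167.1]
s3 472 [ 643. -128.   85.] [ 661. -110.  172.] [ 649.5 -122.8  133.2] top 83 [ 650.6 -122.1  168.2] [ 652.6 -118.8  166.8]
s2 470 [ 642. -128.   85.] [ 661. -109.  172.] [ 649.6 -122.9  133.5] top 82 [ 650.8 -122.   168.5] [ 652.3 -118.4  166.8]
side0 467 [ 640. -126.   85.] [ 658. -108.  172.] [ 647.1 -121.2  133.3] top 76 [ 647.6 -120.2  168.3] [ 648.7 -117.2  166.8]
stand side ((641.8807983398438, -86.710205078125), (54.15221405029297, 118.37976837158203), 11.840100288391113)
tq 228 [717. -37.   1.] [730.  85.  20.]
tq 223 [716. -37.   1.] [740.  71.  17.]
```

Converted, 5 cm is 0.0833, 4 cm is 0.0667, 0.61 rad is 0.0971.

>>> {"fn": "jog_arm", "kwargs": {"moves": [[0.0167, 0.0167, 0, 0.0207], [0.0167, 0.0333, 0, 0.0414], [0.0333, 0.05, 0, 0.0621], [0.05, 0.0667, 0, 0.0828], [0.0667, 0.0833, 0, 0.0971]], "grip": 0.5}}

```text
time: 10.9
eef_pos: [562.4, -132.4, 234.6]
tcp_rot: [-3.141, 0.002, 0.221]
wrist_force: [0.4, 0.5, 0.5]
grip_width: 42.5
gripper_force: 0.0
```

Converted, 8.5 cm is 0.1417, 6 cm is 0.1.

>>> {"fn": "jog_arm", "kwargs": {"moves": [[0.05, 0.0083, 0, 0], [0.1, 0.0167, 0, 0], [0.1417, 0.025, 0, 0], [0.1417, 0.025, 0, 0], [0.1417, 0.025, 0, 0]]}}

```text
time: 11.4
eef_pos: [647.3, -117.4, 234.2]
tcp_rot: [-3.141, 0.003, 0.217]
wrist_force: [-1.0, -0.8, -0.4]
grip_width: 43.0
gripper_force: 0.0
```

>>> {"fn": "jog_arm", "kwargs": {"moves": [[0, 0, 0, 0], [0, 0, 0, 0], [0, 0, 0, 0], [0, 0, 0, 0], [0, 0, 0, 0]]}}

```text
time: 11.9
eef_pos: [647.9, -116.5, 236.1]
tcp_rot: [3.141, -0.0, 0.218]
wrist_force: [0.2, 0.4, -0.5]
grip_width: 42.5
gripper_force: 0.0
```

Converted, -12.9 cm is -0.215, -11 cm is -0.1833.

>>> {"fn": "jog_arm", "kwargs": {"moves": [[0.0042, 0, -0.05, 0], [0.0042, 0, -0.1, 0], [0.0042, 0, -0.15, 0], [0.0042, 0, -0.1833, 0], [0.0042, 0, -0.215, 0]]}}

```text
time: 12.4
eef_pos: [650.0, -116.3, 105.3]
tcp_rot: [-3.141, 0.001, 0.218]
wrist_force: [0.9, -1.3, -0.3]
grip_width: 42.7
gripper_force: 0.0
```

>>> {"fn": "jog_arm", "kwargs": {"moves": [[0, 0, 0, 0], [0, 0, 0, 0], [0, 0, 0, 0], [0, 0, 0, 0], [0, 0, 0, 0]]}}

```text
time: 12.9
eef_pos: [651.5, -116.6, 108.3]
tcp_rot: [3.141, -0.002, 0.218]
wrist_force: [0.1, -0.0, 0.4]
grip_width: 42.5
gripper_force: 0.0
```

>>> {"fn": "jog_arm", "kwargs": {"moves": [[0, 0, 0, 0], [0, 0, 0, 0], [0, 0, 0, 0], [0, 0, 0, 0], [0, 0, 0, 0]], "grip": 1, "newtons": 25}}

```text
time: 13.4
eef_pos: [650.7, -116.0, 107.1]
tcp_rot: [-3.141, -0.0, 0.218]
wrist_force: [-0.6, 3.1, 3.0]
grip_width: 13.8
gripper_force: 27.0
```

Converted, 5 cm is 0.0833, 4 cm is 0.0667.

>>> {"fn": "jog_arm", "kwargs": {"moves": [[0, 0, 0.0167, 0], [0, 0, 0.0333, 0], [0, 0, 0.05, 0], [0, 0, 0.0667, 0], [0, 0, 0.0833, 0]]}}

```text
time: 13.9
eef_pos: [651.1, -117.0, 158.2]
tcp_rot: [3.14, -0.001, 0.218]
wrist_force: [0.5, 0.7, -0.1]
grip_width: 13.3
gripper_force: 26.5
```

Converted, -2.9 cm is -0.0483, -2.1 cm is -0.035.

>>> {"fn": "jog_arm", "kwargs": {"moves": [[0, 0, 0, 0], [-0.0117, -0.0025, 0, 0], [-0.0233, -0.005, -0.0017, 0], [-0.035, -0.0083, -0.0033, 0], [-0.0483, -0.01, -0.0067, 0]], "newtons": 20}}

```text
time: 14.4
eef_pos: [621.8, -122.9, 153.4]
tcp_rot: [3.14, -0.002, 0.218]
wrist_force: [2.6, -0.9, 2.5]
grip_width: 13.6
gripper_force: 27.1
```

Run:
```python
from h import *
im,d=snap('side','s4');snap('top','t4'); o=bot.get_obs();print(o['eef_pos'],o['wrist_force'],o['ft_torque'])
cv2.imwrite('pics/c6.png',cv2.resize(im[150:320,290:470],None,fx=3.3,fy=3.3,interpolation=cv2.INTER_CUBIC)[...,::-1])
```

```text
[ 620.25905311 -122.85896417  152.47393058] [ 1.34584306 -0.72431355  2.62981923] [-0.08050955 -0.43379003 -0.00512147]
```

View pics/c6.png

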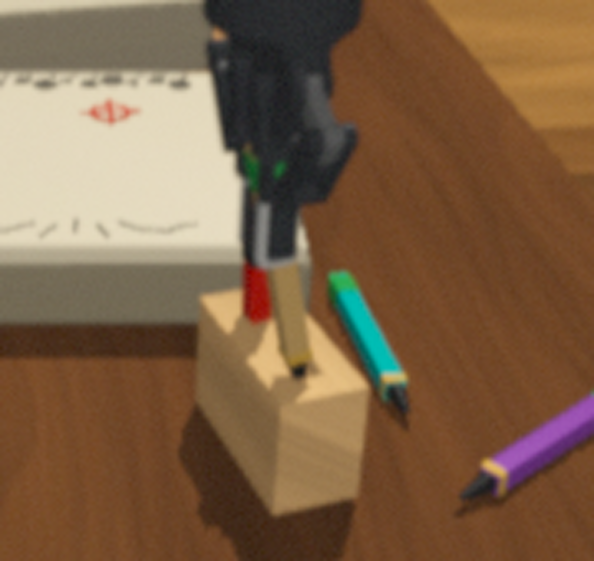

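The fresh crayon is leaning in the grip, its nib in the hole at crop (298,368) and its tail toward the robot. The lean is working, so I'll continue.

Converted, -1.5 cm is -0.025, -1.2 cm is -0.02.

>>> {"fn": "jog_arm", "kwargs": {"moves": [[-0.005, -0.0017, -0.0017, 0], [-0.01, -0.0017, -0.005, 0], [-0.015, -0.0033, -0.0067, 0], [-0.02, -0.005, -0.01, 0], [-0.025, -0.005, -0.0117, 0]]}}

```text
time: 15.0
eef_pos: [606.4, -125.6, 145.5]
tcp_rot: [3.141, 0.0, 0.218]
wrist_force: [3.1, -0.6, 1.8]
grip_width: 13.4
gripper_force: 27.4
```

>>> {"fn": "jog_arm", "kwargs": {"moves": [[-0.005, -0.0017, -0.0017, 0], [-0.01, -0.0017, -0.005, 0], [-0.015, -0.0033, -0.0067, 0], [-0.02, -0.005, -0.01, 0], [-0.0267, -0.0067, -0.0117, 0]]}}

```text
time: 15.5
eef_pos: [590.2, -129.2, 138.2]
tcp_rot: [-3.141, 0.0, 0.218]
wrist_force: [3.6, 0.7, 0.6]
grip_width: 13.7
gripper_force: 27.4
```

Converted, -1.5 cm is -0.025, -1.2 cm is -0.02.

>>> {"fn": "jog_arm", "kwargs": {"moves": [[-0.005, -0.0017, -0.0033, 0], [-0.01, -0.0017, -0.0067, 0], [-0.015, -0.0033, -0.01, 0], [-0.02, -0.005, -0.0133, 0], [-0.025, -0.005, -0.015, 0]]}}

```text
time: 16.0
eef_pos: [575.3, -132.5, 129.4]
tcp_rot: [3.142, 0.0, 0.218]
wrist_force: [3.6, 0.2, 0.6]
grip_width: 14.0
gripper_force: 27.6
```

Run:
```python
from h import *
im,d=snap('side','s5');im2,_=snap('top','t5'); o=bot.get_obs();print(o['eef_pos'],o['wrist_force'],o['ft_torque'],o['gripper_force'])
cv2.imwrite('pics/c7.png',cv2.resize(im[150:320,290:470],None,fx=3.3,fy=3.3,interpolation=cv2.INTER_CUBIC)[...,::-1])
```

```text
[ 574.780068   -132.5374993   129.46607235] [2.31797461 0.32559153 1.30095271] [ 0.09839738 -0.40852023 -0.02843052] 27.71936595439911
```

View pics/c7.png

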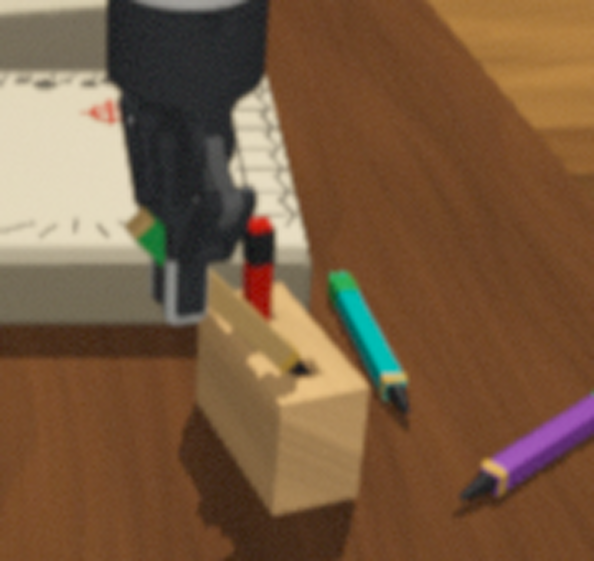

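The crayon leans at roughly 45°, nib at the hole's rim at crop (300,368) and green tail to the left of the fingers. Now grip firmly and lift.

Converted, 1.5 cm is 0.025, 0.8 cm is 0.0133.

>>> {"fn": "jog_arm", "kwargs": {"moves": [[0, 0, 0, 0], [0, 0, 0, 0], [0, 0, 0.005, 0], [0, 0, 0.0133, 0], [0, 0, 0.025, 0]], "newtons": 60}}

```text
time: 16.6
eef_pos: [574.7, -132.3, 144.4]
tcp_rot: [-3.141, 0.002, 0.218]
wrist_force: [0.3, -0.4, -0.1]
grip_width: 13.2
gripper_force: 60.5
```

Converted, 9 cm is 0.15, 8 cm is 0.1333.

>>> {"fn": "jog_arm", "kwargs": {"moves": [[0, 0, 0.0333, 0], [0, 0, 0.0667, 0], [0, 0, 0.1, 0], [0, 0, 0.1333, 0], [0, 0, 0.15, 0]]}}

```text
time: 17.1
eef_pos: [576.5, -132.7, 237.6]
tcp_rot: [3.14, -0.003, 0.218]
wrist_force: [0.4, 0.8, -0.8]
grip_width: 13.5
gripper_force: 60.5
```

>>> {"fn": "jog_arm", "kwargs": {"moves": [[0, 0, 0, 0], [0, 0, 0, 0], [0, 0, 0, 0], [0, 0, 0, 0], [0, 0, 0, 0]]}}

```text
time: 17.6
eef_pos: [575.1, -132.3, 233.7]
tcp_rot: [-3.141, 0.002, 0.218]
wrist_force: [0.7, 0.1, -1.0]
grip_width: 13.5
gripper_force: 60.5
```

Converted, 15 cm is 0.25, 11.5 cm is 0.1917.

>>> {"fn": "jog_arm", "kwargs": {"moves": [[-0.0083, 0.0417, 0, 0], [-0.0167, 0.0833, 0, 0], [-0.025, 0.1333, 0, 0], [-0.0333, 0.1917, 0, 0], [-0.0417, 0.25, 0, 0]]}}

```text
time: 18.1
eef_pos: [550.1, 18.6, 234.4]
tcp_rot: [-3.141, 0.0, 0.217]
wrist_force: [0.4, 0.3, -0.4]
grip_width: 13.4
gripper_force: 60.5
```

Converted, 16 cm is 0.2667, 14 cm is 0.2333.

>>> {"fn": "jog_arm", "kwargs": {"moves": [[-0.0083, 0.0583, 0, 0], [-0.0167, 0.1167, 0, 0], [-0.025, 0.175, 0, 0], [-0.0333, 0.2333, 0, 0], [-0.0417, 0.2667, 0, 0]]}}

```text
time: 18.6
eef_pos: [525.0, 180.0, 234.4]
tcp_rot: [-3.141, 0.0, 0.219]
wrist_force: [-0.0, -0.7, -0.4]
grip_width: 13.2
gripper_force: 60.5
```

Converted, 7 cm is 0.1167, 6 cm is 0.1.

>>> {"fn": "jog_arm", "kwargs": {"moves": [[-0.0083, 0.025, 0, 0], [-0.0167, 0.05, 0, 0], [-0.025, 0.075, 0, 0], [-0.0333, 0.1, 0, 0], [-0.0367, 0.1167, 0, 0]]}}

```text
time: 19.1
eef_pos: [503.1, 248.6, 234.8]
tcp_rot: [-3.141, 0.0, 0.218]
wrist_force: [0.6, -0.3, -0.2]
grip_width: 13.1
gripper_force: 60.5
```

>>> {"fn": "jog_arm", "kwargs": {"moves": [[0, 0, 0, 0], [0, 0, 0, 0], [0, 0, 0, 0], [0, 0, 0, 0], [0, 0, 0, 0]]}}

```text
time: 19.6
eef_pos: [503.8, 247.1, 234.8]
tcp_rot: [3.141, -0.0, 0.217]
wrist_force: [0.6, 0.4, -0.1]
grip_width: 13.2
gripper_force: 60.5
```

Run:
```python
from h import *
im,d=snap('side','s6');im2,d2=snap('top','t6'); o=bot.get_obs();print(o['eef_pos'],o['wrist_force'],o['ft_torque'],o['gripper_force'])
a=im[70:220,240:400];b=im2[160:310,150:310]
cv2.imwrite('pics/c8.png',np.hstack([cv2.resize(x,None,fx=2.5,fy=2.5,interpolation=cv2.INTER_CUBIC) for x in(a,b)])[...,::-1])
```

```text
[503.69304513 247.24495376 234.76193921] [ 0.67658277  0.29447031 -0.0638307 ] [-0.01525929 -0.05900377 -0.01857294] 60.508350133895874
```

View pics/c8.png

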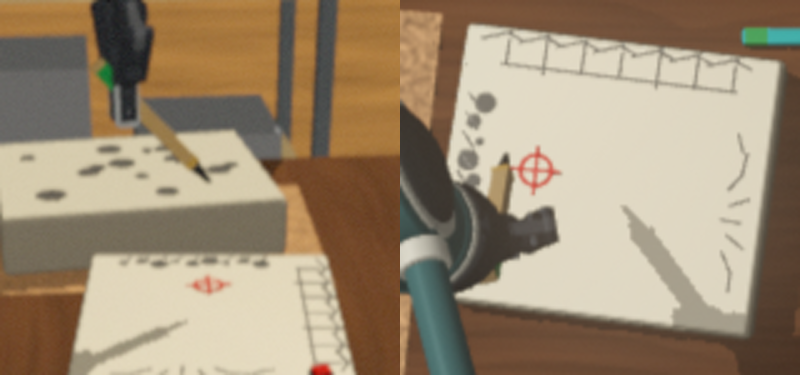

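The crayon is held slanted: nib at side px (323.6,142.8) and top px (192.4,222), clear of the stone. I'll triangulate it.

Run:
```python
from h import *
A=[];B=[]
for cn,uv in(('side',(323.6,142.8)),('top',(192.4,222))):
    K,t,Rm=cam(cn);d=Rm@np.linalg.inv(K)@np.array([*uv,1]);d/=np.linalg.norm(d);M=np.eye(3)-np.outer(d,d);A.append(M);B.append(M@t)
X=np.linalg.solve(sum(A),sum(B));print('tip',X.round(1),[np.linalg.norm(m@X-b).round(1) for m,b in zip(A,B)])
q=np.load('pics/s6.npz');P=cloud('side',q['d']);print('depth tip',P[140:144,321:325].reshape(-1,3).round()[::3])
g=bot.get_obs()['eef_pos']+[0,0,19];v=g-X;print('len',np.linalg.norm(v),'lean',np.degrees(np.arccos(v[2]/np.linalg.norm(v))),'to mark',np.array([583.8,267.4,100])-X)
```

```text
tip [583.3 262.6 170.9] [np.float64(1.3), np.float64(1.3)]
depth tip [[578. 258. 180.]
 [620. 569.  73.]
 [583. 264. 175.]
 [581. 263. 173.]
 [608. 544.  72.]
 [617. 542.  73.]]
len 115.9011652383188 lean 44.38598191633776 to mark [  0.50980779   4.76388631 -70.93388553]
```

Tip is at (583,263,171) with a 44° lean. The tip needs +0.4 cm in y and −7 cm in z, which leaves it about 41 mm above the stone.

Converted, -7 cm is -0.1167, -6.5 cm is -0.1083.

>>> {"fn": "jog_arm", "kwargs": {"moves": [[0, 0.0067, -0.0333, 0], [0, 0.0067, -0.0667, 0], [0, 0.0067, -0.0917, 0], [0, 0.0067, -0.1083, 0], [0, 0.0067, -0.1167, 0]]}}

```text
time: 20.2
eef_pos: [503.1, 251.3, 163.5]
tcp_rot: [3.141, 0.002, 0.218]
wrist_force: [-0.2, -0.7, -0.1]
grip_width: 13.2
gripper_force: 60.5
```

>>> {"fn": "jog_arm", "kwargs": {"moves": [[0, 0, 0, 0], [0, 0, 0, 0], [0, 0, 0, 0], [0, 0, 0, 0], [0, 0, 0, 0]]}}

```text
time: 20.7
eef_pos: [503.9, 251.7, 165.4]
tcp_rot: [-3.141, -0.001, 0.218]
wrist_force: [0.0, -0.4, 0.3]
grip_width: 13.2
gripper_force: 60.5
```

>>> {"fn": "jog_arm", "kwargs": {"moves": [[0, 0, 0, 0], [0, 0, 0, 0], [0, 0, 0, 0], [0, 0, 0, 0], [0, 0, 0, 0]]}}

```text
time: 21.2
eef_pos: [503.6, 251.6, 164.7]
tcp_rot: [3.142, 0.0, 0.218]
wrist_force: [-0.4, -0.3, -0.4]
grip_width: 12.9
gripper_force: 60.5
```

Run:
```python
from h import *
im,d=snap('side','s7');P=cloud('side',d)
H,S,V=cv2.split(cv2.cvtColor(im,cv2.COLOR_RGB2HSV));b=((H>100)&(H<128)&(S>110)&(V>50)).astype(np.uint8);b[:300]=0
n,l,s,c=cv2.connectedComponentsWithStats(b)
print([plane('side',c[i],19).round(1) for i in range(1,n) if s[i,4]>30])
m=(P[...,2]>88)&(P[...,2]<125)&(abs(P[...,0]-580)<40)&(abs(P[...,1]-262)<40)&(d>0);p=P[m];print('lowest of crayon',p[p[:,2].argsort()[:6]].round(1))
o=bot.get_obs();print(o['eef_pos'],np.abs(o['qvel']).max(),o['gripper_force'])
```

```text
[array([[ 548.5, -273.6,   19. ]]), array([[ 531.7, -320.7,   19. ]]), array([[ 510.6, -365.3,   19. ]])]
lowest of crayon [[581.4 268.6 101.2]
 [583.7 267.  101.7]
 [583.7 266.9 104.5]
 [580.9 264.  105.8]
 [578.2 262.4 106.5]
 [581.  265.  108. ]]
[503.58695005 251.56350365 164.74941446] 0.0015288118955327573 60.505878925323486
```

The tip is at (584,267,101), right over the mark, and the used crayon is still at rest.

```bash
python3 -c "
from rig import bot
print(bot.hand_in())"
```

```text
the job is handed in; nothing more can be done
None
```

I handed the job in (no verdict came back): the used crayon lies in the rest's middle notches, nib like the others, and the fresh one is held at about 44° with its nib about 41 mm over the mark's centre; two purple look-alikes and the turquoise one toppled early on, apparently on their own (I saw the purple ones already tilting while the arm was far away).

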